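# Shelve a pipette case on edge and index the rack's sliding end up to it

## Robot

A 7-joint arm with a two-finger parallel gripper is mounted at the origin on a cart in front of the work surface, level with it; the furniture and walls round the work are solid. World frame = base frame: x ahead of the robot, y to its left, z up, the work surface at z = 0. Lengths are in m, angles in rad, forces in N, time in s.
With the tool pointing down it reaches from about 0.425 to 0.925 m from the base axis. Payload 6.8 kg.
Tool frame: the origin (TCP) lies at the very end of the fingers, on their centre line; the grasp point (between the pads) lies 19 mm behind it; z points along the fingers, y is the line along which they close (so a half turn about z gives the same grasp; the last joint's range is limited). The gripper opens to 85 mm and grips with 20 to 120 N. Pads are 22 mm wide; open, the fingers measure 114 mm over their backs; the gripper's body (76 mm by 85 mm) begins 54 mm behind the grasp point. The pads swing forward as they close: fully open they stand 13 mm farther back than shut.
Start: joints at [-1.397, 0.477, 0.022, 1.555, -0.011, 1.109, -0.083], TCP at [0.188, 0.648, 0.21] pointing down, gripper open.
Joint ranges: [-2.96, 2.96], [-0.34, 2.1], [-1.41, 1.46], [0.24, 2.44], [-1.37, 4.51], [0.17, 1.92], [-2.96, 2.96]. Speed limits (rad/s): [2.39, 2.39, 3.14, 3.14, 3.14, 3.14, 3.14].

## Interface

Orientations are given as a unit quaternion [w, x, y, z].
In Python, from station import bot gives the robot as it stands.
- The arm moves only by the tool jog_arm, never from a script. Its argument "motion" is a list of rows, each a list of 7 numbers: the turn, a rotation vector about the tool's x, y, z in rad, then the shift along the tool's x, y, z in mm, then the finger opening in mm, from 0 to 85.4. A call has 1 to 10 rows; each row is the pose to reach, as a shift and turn from the pose commanded when the call began, along the tool's axes at that moment; what a row does not reach only later rows make up. A row lasts 1/8 s, in which the tool goes at most 62.5 mm and 10.7 degrees, less where a joint would pass 70% of its speed; a pose out of reach is approached as far as the arm can. A call with a gripper value outside its range is refused whole. The fingers move at their own pace and stop on an object; "grip_force" is the grip in N (left out, the last holds). Time passes only in rows, so rows that repeat a pose let the fingers close. It gives the time, the measured TCP pose, the force, the opening and the grip force at its end, in the units of the state.
- bot.get_obs(): the state, without advancing time (a new reading comes with each control period).
- bot.read_camera(name): name is "scene" or "top"; returns a dict with "pixels" (384x512x3 uint8, red, green, blue), "camera_matrix" (3x3 intrinsics, pixels), "T" (4x4, takes a point from camera to world coordinates). Camera axes: x right, y down, z forward; pixel columns grow to the right and rows downward; lengths in m; the calibration is good to about 2 mm. A picture is of the moment at which its call begins. There is no depth.
- bot.hand_in(): hands the job in; it is judged then, once.
Trained networks look in a picture, given as the dict that the camera call returned (one of the last four; its "shot" number tells which), for a name from the list of things; names that differ only in an ending like _2 or _b are one class to them, and where a whole thing is asked for, a point or a joint stands for the part that bears it (a point fixed in the world has none). Each returns a list of dicts, best first, with "score" (0 to 1); they miss things now and then, are a little off and sometimes report something else, mostly with a low value. They report only what shows in the picture. A call takes as long as a camera call.
- bot.spot_in(thing, picture): "xy" ([column, row] in pixels, amid what is visible of it).
- bot.tip_of(thing, picture): "xy" ([column, row] in pixels: a listed point, or the origin of a listed thing).
The state is a dict: "t": time; "q": joint angles; "joint_vel": joint speeds; "joint_torque": joint torques, N m; "eef_pos": TCP position; "tool_rot": TCP orientation; "contact_force": force on the tool from outside, world axes, zero at the start; "torque": the same for the moment, N m; "gripper_width": opening from 0.0 (shut) to 1.0 (fully open); "grasp_force": force on a finger pad.
Only numpy, scipy, OpenCV 4.12 (cv2) and the standard library are available. Lean on these libraries where they do the work, as an engineer would, in place of code of your own. Each camera call takes 0.05 s, during which the arm holds its last target. There are 200 camera calls.

## Task

Take the flat case of glass micropipettes that leans against the aluminium block and stand it upright on its thin edge on the bench rack, squarely across the rail, centred on it, in the open space between the rack's two ends, and let go of it. Then pull the spring plunger of the rack's sliding end up out of its hole, slide that end one hole towards the case so that it closes up on it, and let the pin drop fully home in that next hole. Finish while still holding the plunger knob, with the pin fully home, so that the clamp screw can be tightened; do not let the case fall over and leave the other things where they are.

Things in the scene. Friction and masses are not known exactly. Their poses are not given: they have to be found in the camera images.
- case: flat plastic case of glass micropipettes, dark base, clear lid, 84 x 110 x 19 mm, about 90 g. Origin: centre of its underside (a large face); x along its 84 mm width, y its 110 mm length, z its 19 mm thickness to the lid. It starts on the worktop on an 84 mm edge, y up, leaning 24 degrees from vertical with its upper end tipped to the robot, its underside against the block's far top edge
- case_mid (a point): the middle of the case (of all its three dimensions); its axes are the case's
- case_top (a point): middle of the end of the case that is uppermost at the start: 55 mm from case_mid along the case's y, halfway through the thickness. The case overhangs the block's edge by 62 mm (measured along it) at this end, so it can be gripped here across its thickness
- block: loose aluminium dry-bath block 70 x 95 x 44 mm (x, y, z) with eight round holes, 0.75 kg, two capped vials stand 14 mm proud of it in the row nearest the robot; origin: centre of its underside; x points roughly away from the robot
- rack: the bench rack, fixed: slotted aluminium rail 60 mm wide (x), 230 mm long (y), flat top 20 mm above the worktop; origin: centre of its underside; x points roughly away from the robot, y along the rail roughly to the left. Fixed upright end at +y, sliding section with a like upright end on the rail; both 80 mm wide (x), rising 58 mm above the rail's top. Pin slots (10 x 14 mm) every 30 mm
- slot (a point): on the rail's top, the middle of the free space between the two ends as it is at the start (fixed to the rack; the space is then 52 mm along y); its axes are the rack's
- fixed_face (a point): foot of the rubber face of the fixed end, at the height of the rail's top
- moving_face (a point): foot of the rubber face of the sliding end, at the height of the rail's top
- knob: the plunger's round black fluted knob on the sliding section, 75 mm behind its rubber face: 27 mm in diameter over its upper 18 mm, above a neck of 19 mm; with the pin home its top is 72 mm above the worktop, its underside 44 mm and the section's flat upper side 33 mm. It moves straight up and down with the pin. The body's origin lies elsewhere: use point knob_grip
- knob_grip (a point): on the axis of the knob, in the middle of its 27 mm part, 63 mm above the worktop while the pin is home
- plunger (a joint): lift of the pin and knob in m: 0 fully home (10 mm deep in its slot), 0.010 its nose is clear of the rail's top, 0.013 the upper stop. A spring drives it home with 3 N at 0 and 6 N at the stop; let go between slots, it rests on the rail's top at about 0.010 and drops in when it comes over the next slot
- section (a joint): travel of the sliding section along the rack's +y in m: 0 in the slot where it starts, 0.030 in the next slot towards the fixed end (22 mm are then left for the case), -0.030 in the one away from it. Pin home: locked, 1.5 mm of play either way. Pin up: slides against about 2 N of friction; the stop is at 0.034
- hex_driver: loose screwdriver, 169 mm long, 21 mm thick, red handle, lying (bystander)
- lab_timer: loose white digital timer 62 x 70 x 18 mm (bystander)
- tweezers: loose fine tweezers 124 mm long, lying (bystander)
- marker: loose marker pen 135 mm long, lying (bystander)

How it is judged:
By the outcome, as a careful person would: the job done as asked, in the order asked, and still so for the second after the job is handed in, while the arm keeps its last pose, push and grip.
It also fails if it takes over 51 s, if anything falls off the work surface, if the arm or the gripper's body presses on something with over 40 N, if the wrist force passes 120 N, or if a joint passes its speed limit or range.

## Working session

There is one attempt and no reset: what is moved stays moved. The work goes in short steps, Python scripts to look and compute and a tool call to move; the robot and the scene stay as the last step left them, time stands still between calls to the robot, and variables do not carry over. Pictures are saved under pics/ and viewed, at most 10 in all, crops included, and the job is handed in when it is done.

Besides the shell and the picture viewer there is one more tool, called after "Call:" as name(argument=value, ...) on one line, values as JSON. jog_arm: Moves the arm, as the interface text tells. Its arguments: {"type":"object","properties":{"motion":{"type":"array"},"grip_force":{"type":"number"}},"required":["motion"]}

```bash
ls; mkdir -p pics; cat > h.py <<'E'
import numpy as np, cv2
from station import bot
from scipy.spatial.transform import Rotation as R
def proj(p,c):
    T=np.linalg.inv(c["T"]);q=T[:3,:3]@np.asarray(p,float)+T[:3,3];k=np.asarray(c["camera_matrix"])@q;return k[:2]/k[2]
def ray(xy,c):
    d=np.linalg.inv(c["camera_matrix"])@[xy[0],xy[1],1];d=np.asarray(c["T"])[:3,:3]@d;return np.asarray(c["T"])[:3,3],d/np.linalg.norm(d)
def atz(xy,c,z):
    o,d=ray(xy,c);return o+d*(z-o[2])/d[2]
def tri(l):
    A=np.zeros((3,3));b=np.zeros(3)
    for xy,c in l:
        o,d=ray(xy,c);P=np.eye(3)-np.outer(d,d);A+=P;b+=P@o
    p=np.linalg.solve(A,b);return p,[np.round(proj(p,c)-xy,1) for xy,c in l]
E
cat > a.py <<'E'
from h import *
np.set_printoptions(precision=4,suppress=True)
s=bot.read_camera("scene");t=bot.read_camera("top")
for n,c in(("scene",s),("top",t)):
    cv2.imwrite(f"pics/{n}0.png",cv2.cvtColor(c["pixels"],cv2.COLOR_RGB2BGR)); print(n,c["T"][:3,3],c["camera_matrix"][0])
for n in"case case_mid case_top block rack slot fixed_face moving_face knob_grip hex_driver lab_timer tweezers marker".split():
    a=bot.tip_of(n,s);b=bot.tip_of(n,t)
    print(n,[(np.round(x["xy"],1),round(x["score"],2)) for x in a[:2]],[(np.round(x["xy"],1),round(x["score"],2)) for x in b[:2]],end=" ")
    if a and b: print(*tri([(a[0]["xy"],s),(b[0]["xy"],t)]))
    else: print()
o=bot.get_obs();print(o)
E
python3 a.py
```

```text
pics
scene [-0.3873  0.7681  0.5618] [446.3752   0.     256.9362]
top [0.4152 0.2802 1.3381] [465.6344   0.     262.6781]
case [(array([254.5, 231.1]), 0.71)] [(array([252.8, 208.1]), 0.58)] [0.4418 0.3243 0.0386] [array([0.2, 0. ]), array([-0.2, -0.1])]
case_mid [(array([253.8, 224.1]), 0.78)] [(array([249.3, 204.4]), 0.72), (array([243.3, 223.3]), 0.18)] [0.4486 0.3287 0.0559] [array([-2.2, -0.1]), array([1.6, 1. ])]
case_top [(array([254.3, 209.2]), 0.7), (array([376. , 223.7]), 0.26)] [(array([248.8, 216.2]), 0.83)] [0.4196 0.3335 0.109 ] [array([1., 0.]), array([-0.7, -0.4])]
block [] [(array([243.7, 221.2]), 0.87)] 
rack [(array([309.1, 214.8]), 0.97)] [(array([329.7, 176.7]), 0.59)] [ 0.5371  0.1007 -0.0179] [array([-1.2,  0. ]), array([1. , 0.7])]
slot [(array([288.6, 207.3]), 0.65)] [(array([307. , 175.8]), 0.78), (array([250.8, 203.3]), 0.26)] [0.535  0.171  0.0245] [array([-1.,  0.]), array([0.8, 0.5])]
fixed_face [(array([276.9, 211.8]), 0.57), (array([328.2, 234.8]), 0.56)] [(array([299. , 173.4]), 0.72)] [0.5449 0.1969 0.0132] [array([ 0.7, -0. ]), array([-0.6, -0.4])]

[... 792 characters left out ...]
0.5, -0. ]), array([0.3, 0.1])]
marker [(array([182.9, 233.6]), 0.66)] [(array([208.6, 149.1]), 0.8)] [ 0.6099  0.4539 -0.0119] [array([-1.9, -0.2]), array([1.6, 0.7])]
{'t': 1.4, 'q': array([-1.3971,  0.477 ,  0.0223,  1.5554, -0.0115,  1.1093, -0.0831]), 'joint_vel': array([-0.0004,  0.0023,  0.0003, -0.0017, -0.0001,  0.0013, -0.0014]), 'joint_torque': array([ -0.0001, -59.6316,   1.6062, -28.1539,   0.0124,   0.0018,
         0.    ]), 'eef_pos': array([0.1877, 0.6484, 0.2098]), 'tool_rot': array([-0.    ,  0.1404,  0.9901,  0.    ]), 'contact_force': array([-0.5725,  0.335 , -0.2278]), 'torque': array([ 0.0066, -0.0156,  0.0382]), 'grasp_force': 0.0, 'gripper_width': 1.0018290218055825}
```

```bash
python3 -c "
import cv2
a=cv2.imread('pics/top0.png')[120:270,170:400];cv2.imwrite('pics/top0c.png',cv2.resize(a,None,fx=3.4,fy=3.4,interpolation=3))
a=cv2.imread('pics/scene0.png')[150:290,150:400];cv2.imwrite('pics/scene0c.png',cv2.resize(a,None,fx=3.2,fy=3.2,interpolation=3))"
```

```text
(no output)
```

View pics/top0c.png

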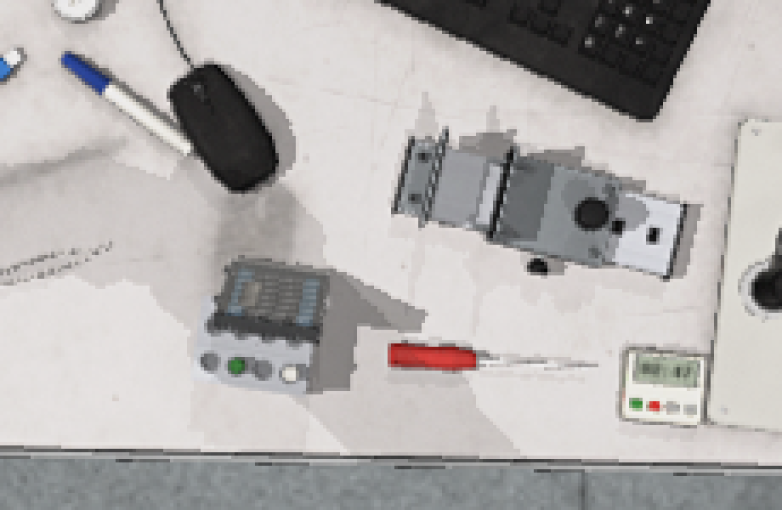

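View pics/scene0c.png

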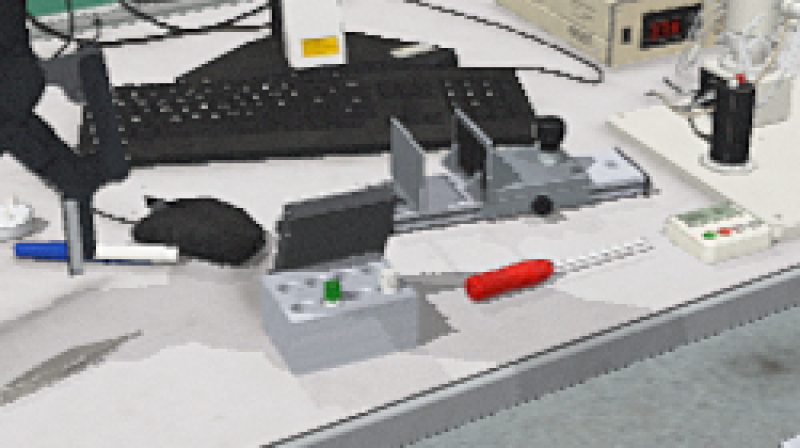

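```bash
cat > b.py <<'E'
from h import *
from scipy.optimize import least_squares
np.set_printoptions(precision=4,suppress=True)
rk={"slot":None,"fixed_face":None,"moving_face":None,"knob_grip":None,"rack":None};D=[]
for i in range(2):
    cs={n:bot.read_camera(n) for n in("scene","top")}
    for n,c in cs.items():
        for k in list(rk)+["case","case_mid","case_top","block"]:
            r=bot.tip_of(k,c)
            if r and r[0]["score"]>.4: D.append((k,n,np.array(r[0]["xy"])))
C=cs
for k in list(rk)+["case","case_mid","case_top","block"]:
    print(k,[(n[0],*np.round(x,1)) for kk,n,x in D if kk==k])
def tc(X,Y):return np.array([(X+.5)/3.4-.5+170,(Y+.5)/3.4-.5+120])
def sc(X,Y):return np.array([(X+.5)/3.2-.5+150,(Y+.5)/3.2-.5+150])
# rack: params x,y,yaw,slot y
M=[((.03,-.115,.02),"top",tc(690,203)),((-.03,-.115,.02),"top",tc(668,278)),((-.03,-.115,.02),"scene",sc(648,181)),((.03,-.115,.02),"scene",sc(614,150))]
def rpt(p,l):
    c,s=np.cos(p[2]),np.sin(p[2]);return np.array([p[0]+c*l[0]-s*l[1],p[1]+s*l[0]+c*l[1],l[2]])
def rl(k,p):
    y=p[3];return {"slot":(0,y,.02),"fixed_face":(0,y+.026,.02),"moving_face":(0,y-.026,.02),"knob_grip":(0,y-.101,.063),"rack":(0,0,0)}[k]
def f(p):
    e=[proj(rpt(p,rl(k,p)),C[n])-x for k,n,x in D if k in rk]+[1.0*(proj(rpt(p,l),C[n])-x) for l,n,x in M]
    return np.concatenate(e)
r=least_squares(f,[.535,.1,-.26,.07],loss="soft_l1",x_scale=.01);p=r.x
print("rack",p,"yawdeg",np.degrees(p[2]));print(np.round(f(p).reshape(-1,2),1).tolist())
for k in rk: print(k,rpt(p,rl(k,p)))
np.save("rack.npy",p)
# case: params P0x,P0y (contact line mid),yaw
a=np.radians(24)
def cpt(q,l):
    h=np.array([np.cos(q[2]),np.sin(q[2]),0]);x=np.array([-h[1],h[0],0]);y=np.array([0,0,np.cos(a)])-np.sin(a)*h;z=np.cos(a)*h+np.array([0,0,np.sin(a)])
    return np.array([q[0],q[1],0])+l[0]*x+(l[1]+.055)*y+l[2]*z
cl={"case":(0,0,0),"case_mid":(0,0,.0095),"case_top":(0,.055,.0095)}
# lid-side top corners & underside top corners, in top view / scene
MC=[((.042,.055,0),"scene",sc(286,207)),((-.042,.055,0),"scene",sc(393,186)),((.042,.055,0),"top",tc(207,330)),((-.042,.055,0),"top",tc(322,346)),
 ((.042,-.055,.019),"top",tc(228,259)),((-.042,-.055,.019),"top",tc(328,270))]
def g(q): return np.concatenate([proj(cpt(q,cl[k]),C[n])-x for k,n,x in D if k in cl]+[1.*(proj(cpt(q,l),C[n])-x) for l,n,x in MC])
q=least_squares(g,[.45,.33,-.16],loss="soft_l1",x_scale=.01).x
print("case",q,np.degrees(q[2]));print(np.round(g(q).reshape(-1,2),1).tolist())
for k in cl: print(k,cpt(q,cl[k]))
np.save("case.npy",q)
for n,(ox,oy),s in(("top",(170,120),3.4),("scene",(150,150),3.2)):
    im=cv2.cvtColor(C[n]["pixels"],cv2.COLOR_RGB2BGR)[oy:oy+150,ox:ox+235];im=cv2.resize(im,None,fx=s,fy=s,interpolation=3)
    def ln(P,col):
        pts=[((proj(u,C[n])-[ox,oy]+.5)*s).astype(int) for u in P];cv2.polylines(im,[np.array(pts)],True,col,1)
    ln([rpt(p,(u,v,.02)) for u,v in((.03,.115),(-.03,.115),(-.03,-.115),(.03,-.115))],(0,0,255))
    for dy in(.026,-.026): ln([rpt(p,(u,p[3]+dy,w)) for u,w in((.04,.02),(-.04,.02),(-.04,.078),(.04,.078))],(0,200,0))
    t=np.linspace(0,6.28,24);ln([rpt(p,(.0135*np.cos(w),p[3]-.101+.0135*np.sin(w),.072)) for w in t],(255,0,255))
    for zz in(0,.019): ln([cpt(q,(u,v,zz)) for u,v in((.042,.055),(-.042,.055),(-.042,-.055),(.042,-.055))],(255,100,0))
    cv2.imwrite(f"pics/{n}1.png",im)
E
python3 b.py
```

```text
slot [('s', np.float64(285.1), np.float64(206.0)), ('t', np.float64(306.2), np.float64(177.8)), ('s', np.float64(287.2), np.float64(208.1)), ('t', np.float64(306.6), np.float64(177.8))]
fixed_face [('s', np.float64(278.3), np.float64(208.0)), ('t', np.float64(296.7), np.float64(173.8)), ('s', np.float64(278.6), np.float64(212.9)), ('t', np.float64(297.9), np.float64(174.0))]
moving_face [('s', np.float64(298.6), np.float64(210.7)), ('t', np.float64(315.6), np.float64(176.5)), ('s', np.float64(297.0), np.float64(209.9)), ('t', np.float64(315.9), np.float64(176.2))]
knob_grip [('s', np.float64(321.8), np.float64(187.8)), ('t', np.float64(342.5), np.float64(181.9)), ('s', np.float64(318.8), np.float64(186.9)), ('t', np.float64(343.1), np.float64(182.0))]
rack [('s', np.float64(310.3), np.float64(212.6)), ('t', np.float64(327.1), np.float64(176.6)), ('s', np.float64(308.7), np.float64(214.5)), ('t', np.float64(331.0), np.float64(177.7))]
case [('t', np.float64(249.0), np.float64(209.9)), ('s', np.float64(251.5), np.float64(228.5)), ('t', np.float64(251.1), np.float64(212.7))]
case_mid [(
[... 754 characters left out ...]
7, 0.7], [-1.1, -2.7], [-1.7, -2.5], [2.1, 2.5], [0.2, -2.8], [0.1, -1.8], [-0.1, -0.0], [-0.2, 1.8], [0.9, 0.7], [-2.0, 4.0], [-0.7, 0.5], [1.3, -0.9], [-0.6, -2.5], [-0.0, -1.3]]
slot [0.5363 0.1737 0.02  ]
fixed_face [0.5415 0.1992 0.02  ]
moving_face [0.5311 0.1482 0.02  ]
knob_grip [0.5161 0.0747 0.063 ]
rack [0.5228 0.1079 0.    ]
case [ 0.456   0.3304 -0.0946] -5.4214885045592
[[-0.6, -0.4], [-2.0, 0.7], [0.5, 0.9], [1.3, 0.9], [-0.8, -1.0], [1.8, 0.6], [-0.0, -0.6], [3.4, -0.1], [-1.6, -1.9], [-1.4, 0.2], [-0.8, -2.2], [0.5, 3.3], [0.8, 2.7], [1.5, 0.3], [-0.9, -0.7], [0.5, -0.3], [0.2, -0.2]]
case [0.4337 0.3325 0.0502]
case_mid [0.4424 0.3316 0.0541]
case_top [0.4201 0.3338 0.1044]
```

View pics/top1.png

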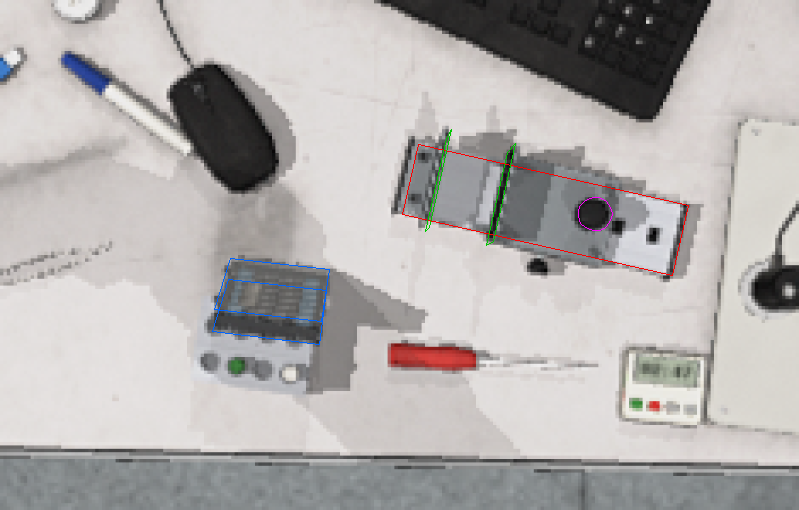

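View pics/scene1.png

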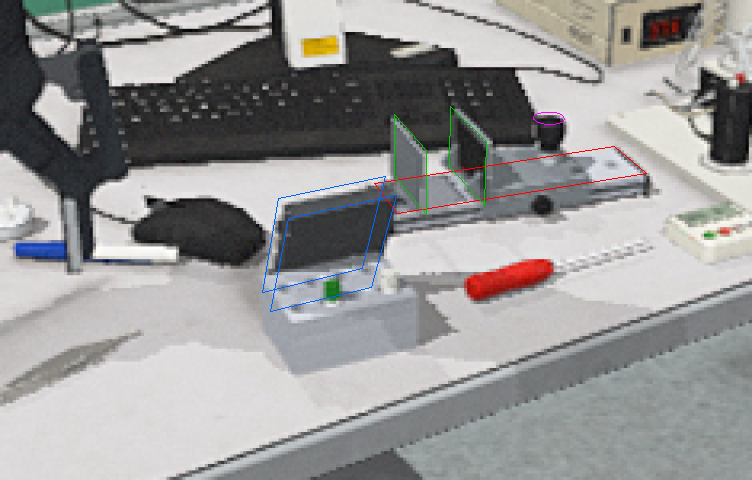

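```bash
python3 -c "
import cv2,numpy as np
a=cv2.imread('pics/scene0.png')[195:275,225:290];a=cv2.resize(a,None,fx=6,fy=6,interpolation=2)
b=cv2.imread('pics/top0.png')[190:240,223:275];b=cv2.resize(b,None,fx=6,fy=6,interpolation=2)
c=np.zeros((480,a.shape[1]+b.shape[1],3),np.uint8);c[:,:a.shape[1]]=a;c[:300,a.shape[1]:]=b
cv2.imwrite('pics/z.png',c);print(c.shape)"
```

```text
(480, 702, 3)
```

View pics/z.png

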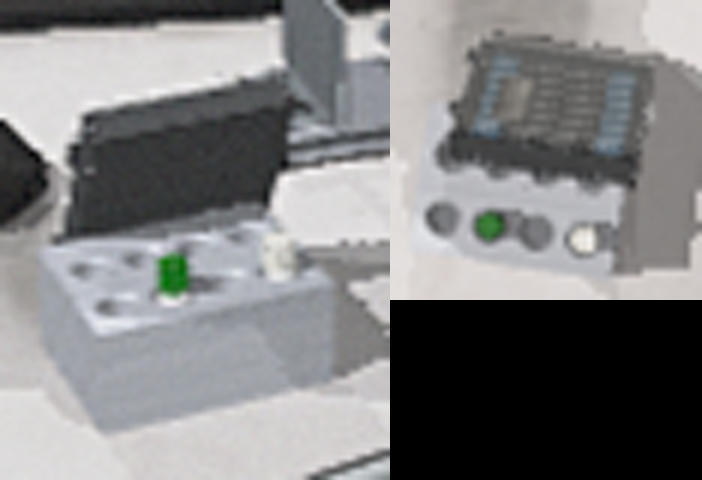

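```bash
cat > c.py <<'E'
from h import *
from scipy.optimize import least_squares
np.set_printoptions(precision=4,suppress=True)
C={n:bot.read_camera(n) for n in("scene","top")}
a=np.radians(24)
def axes(w):
    h=np.array([np.cos(w),np.sin(w),0]);return h,np.array([-h[1],h[0],0]),np.array([0,0,np.cos(a)])-np.sin(a)*h,np.cos(a)*h+np.array([0,0,np.sin(a)])
def cpt(q,l):
    h,x,y,z=axes(q[2]);return np.array([q[0],q[1],0])+l[0]*x+(l[1]+.055)*y+l[2]*z
S=lambda X,Y:("scene",np.array([225+X/6-.5,195+Y/6-.5])); T=lambda X,Y:("top",np.array([223+(X-390)/6-.5,190+Y/6-.5]))
M=[((.042,.055,0),S(75,142)),((-.042,.055,0),S(288,108)),((.042,.055,.019),S(85,117)),((-.042,.055,.019),S(295,75)),((.042,-.007,0),S(55,238)),((-.042,-.007,0),S(272,205)),
((.042,-.055,.019),T(475,38)),((-.042,-.055,.019),T(655,65)),((.042,.055,.019),T(450,130)),((-.042,.055,.019),T(635,152)),((.042,.055,0),T(440,155)),((-.042,.055,0),T(628,182))]
g=lambda q:np.concatenate([proj(cpt(q,l),C[n])-x for l,(n,x) in M])
q=least_squares(g,[.45,.33,-.16],loss="soft_l1",x_scale=.01).x
print("case",q,np.degrees(q[2]));print(np.round(g(q).reshape(-1,2),1).tolist())
for l in((0,0,.0095),(0,.055,.0095)):print(cpt(q,l))
np.save("case.npy",q)
h,x,y,z=axes(q[2]);Rt=np.column_stack([np.cross(z,-y),z,-y]);print("tool y=+casez",Rt)
o=bot.get_obs();w=o["tool_rot"];R0=R.from_quat([*w[1:],w[0]]);
for sgn in(1,-1):
    Rg=R.from_matrix(Rt@np.diag([sgn,sgn,1]));print("rotvec",(R0.inv()*Rg).as_rotvec(),np.degrees((R0.inv()*Rg).magnitude()))
for dn in(.035,-.045):
    P=cpt(q,(0,.055-dn,.0095));print(dn,P,"tool mm",R0.inv().apply(P-o["eef_pos"])*1e3)
E
python3 c.py
```

```text
case [ 0.454   0.331  -0.1498] -8.583008092734191
[[1.3, -0.3], [0.4, -1.0], [-2.9, -2.4], [-3.6, -1.6], [2.1, 0.6], [-0.9, -0.5], [0.7, -0.4], [-0.4, 0.1], [-0.6, -0.9], [-0.1, 0.9], [0.2, 1.4], [-0.0, 2.3]]
[0.4405 0.3331 0.0541]
[0.4183 0.3364 0.1044]
tool y=+casez [[ 0.1492  0.9033  0.4022]
 [ 0.9888 -0.1363 -0.0607]
 [ 0.      0.4067 -0.9135]]
rotvec [-0.3436 -0.301   1.4161] 85.25531611011012
rotvec [ 0.3119 -0.3561 -1.6752] 99.74033991373958
0.035 [0.4324 0.3343 0.0724] tool mm [-322.4327 -233.6497  137.4237]
-0.045 [0.4002 0.3391 0.1455] tool mm [-290.1745 -237.9326   64.3411]
```

Call:
jog_arm(motion=[[-0.04,-0.03,0.15,-30,-25,0,45],[-0.1,-0.09,0.4,-90,-80,0,45],[-0.17,-0.15,0.7,-150,-130,0,45],[-0.24,-0.21,1.0,-210,-180,10,45],[-0.3,-0.27,1.25,-250,-220,20,45],[-0.344,-0.301,1.416,-274,-240,28,45],[-0.344,-0.301,1.416,-274,-240,28,45],[-0.344,-0.301,1.416,-274,-240,28,45],[-0.344,-0.301,1.416,-274,-240,28,45],[-0.344,-0.301,1.416,-274,-240,28,45]], grip_force=30)

```text
t: 4.75
eef_pos: [0.3841, 0.3421, 0.1819]
tool_rot: [0.157, 0.74, 0.64, 0.136]
contact_force: [-0.7, 0.3, -1.0]
gripper_width: 0.529
grasp_force: 0.0
```

Call:
jog_arm(motion=[[0,0,0,0,0,40,45],[0,0,0,0,0,75,45],[0,0,0,0,0,75,45]])

```text
t: 5.12
eef_pos: [0.4147, 0.335, 0.1119]
tool_rot: [0.159, 0.741, 0.638, 0.134]
contact_force: [-0.9, -0.9, 1.1]
gripper_width: 0.526
grasp_force: 0.0
```

```bash
python3 - <<'E'
from h import *
np.set_printoptions(precision=4,suppress=True)
I=[]
for n,(x0,y0) in(("scene",(215,170)),("top",(215,180))):
    c=bot.read_camera(n);o=bot.get_obs();w=o["tool_rot"];Rt=R.from_quat([*w[1:],w[0]])
    im=cv2.cvtColor(c["pixels"],cv2.COLOR_RGB2BGR)[y0:y0+90,x0:x0+66];im=cv2.resize(im,None,fx=6,fy=6,interpolation=2)
    for v in((0,0,0),(0,0,.04)):
        p=(proj(o["eef_pos"]+Rt.apply(v),c)-[x0,y0]+.5)*6;cv2.circle(im,tuple(p.astype(int)),3,(0,0,255),-1)
    I.append(im)
cv2.imwrite("pics/g.png",np.hstack(I));print(o["eef_pos"])
E
```

```text
[0.4146 0.337  0.1139]
```

View pics/g.png

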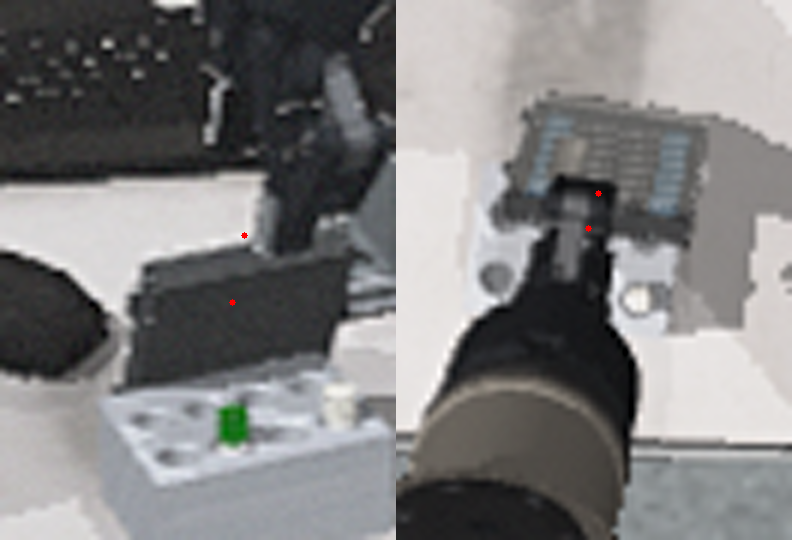

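```bash
cat > d.py <<'E'
from h import *
import sys
np.set_printoptions(precision=4,suppress=True)
def wire(name,f,op=45,back=-7,wins=(("scene",(215,160)),("top",(215,180))),sz=(95,66),s=6):
    I=[]
    for n,(x0,y0) in wins:
        c=bot.read_camera(n);o=bot.get_obs();w=o["tool_rot"];Rt=R.from_quat([*w[1:],w[0]])
        im=cv2.cvtColor(c["pixels"],cv2.COLOR_RGB2BGR)[y0:y0+sz[0],x0:x0+sz[1]];im=cv2.resize(im,None,fx=s,fy=s,interpolation=2)
        for sg,col in((1,(0,0,255)),(-1,(0,200,0))):
            for yy in(op/2,op/2+12):
                P=[(proj(o["eef_pos"]+Rt.apply(np.array(v)/1e3),c)-[x0,y0]+.5)*s for v in((-11,sg*yy,back),(11,sg*yy,back),(11,sg*yy,back-40),(-11,sg*yy,back-40))]
                cv2.polylines(im,[np.array(P).astype(int)],True,col,1)
        I.append(im)
    cv2.imwrite(f,np.hstack(I));print(o["eef_pos"],o["contact_force"],o["gripper_width"],o["t"])
if __name__=="__main__": wire("g",sys.argv[1])
E
python3 d.py pics/g2.png
```

```text
[0.4145 0.338  0.1145] [0.2437 0.0968 0.4686] 0.5244695358249016 5.325
```

View pics/g2.png

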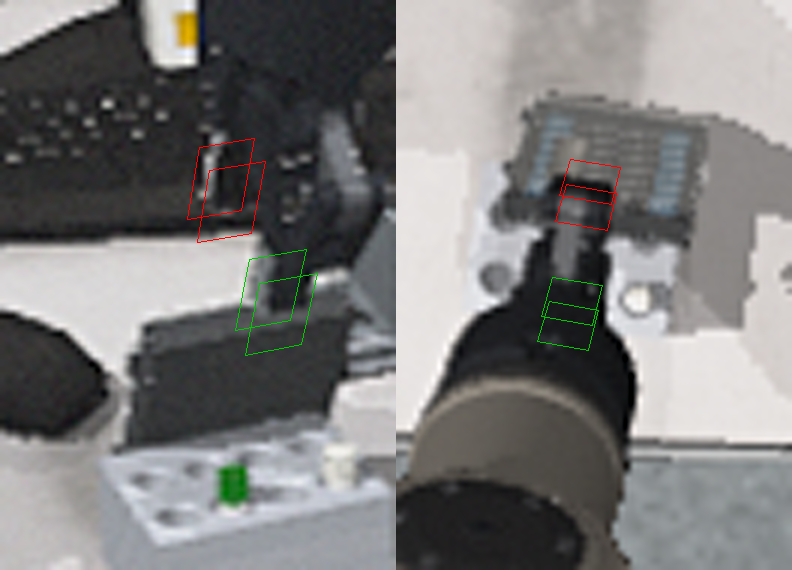

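Call:
jog_arm(motion=[[0,0,0,3,0,20,45],[0,0,0,3,0,40,45],[0,0,0,3,0,45,45],[0,0,0,3,0,45,45]])

```text
t: 5.82
eef_pos: [0.4329, 0.3378, 0.0728]
tool_rot: [0.157, 0.741, 0.638, 0.136]
contact_force: [0.2, 0.9, 0.4]
gripper_width: 0.528
grasp_force: 0.0
```

Call:
jog_arm(motion=[[0,0,0,0,0,0,32],[0,0,0,0,0,0,25],[0,0,0,0,0,0,20],[0,0,0,0,0,0,10],[0,0,0,0,0,0,10],[0,0,0,0,0,0,10]], grip_force=35)

```text
t: 6.58
eef_pos: [0.4332, 0.3377, 0.0725]
tool_rot: [0.158, 0.741, 0.638, 0.136]
contact_force: [-0.6, 0.2, 5.9]
gripper_width: 0.205
grasp_force: 35.0
```

```bash
cat >> h.py <<'E'
def rt(): 
    o=bot.get_obs();w=o["tool_rot"];return o,R.from_quat([*w[1:],w[0]])
def Rdown(yang): # tool z down, tool y horizontal at world angle
    y=np.array([np.cos(yang),np.sin(yang),0]);z=np.array([0,0,-1.]);return R.from_matrix(np.column_stack([np.cross(y,z),y,z]))
def row(P,Rg):
    o,R0=rt();return np.round((R0.inv()*Rg).as_rotvec(),3).tolist(),np.round(R0.inv().apply(np.asarray(P)-o["eef_pos"])*1e3,1).tolist()
E
python3 - <<'E'
from h import *
o,R0=rt();P=o["eef_pos"]
for f in(.3,1): print(row(P+[0,0,.11*f],R0))
p=np.load("rack.npy");print(np.degrees(p[2]))
Rg=Rdown(p[2]+np.pi/2)
B=np.array([.5388,.186,.19]);S=P+[0,0,.11]
from scipy.spatial.transform import Slerp
sl=Slerp([0,1],R.concatenate([R0,Rg]))
for u in(.25,.5,.75,1): print(u,row(S+(B-S)*u,sl(u)))
E
```

```text
([0.0, 0.0, 0.0], [0.0, 13.4, -30.1])
([0.0, 0.0, 0.0], [0.1, 44.8, -100.5])
-11.535993363442802
0.25 ([0.084, 0.079, -0.374], [-33.5, 74.6, -89.3])
0.5 ([0.168, 0.159, -0.747], [-67.1, 104.4, -78.1])
0.75 ([0.252, 0.238, -1.121], [-100.6, 134.1, -66.9])
1 ([0.336, 0.318, -1.495], [-134.2, 163.9, -55.7])
```

Call:
jog_arm(motion=[[0,0,0,0,8,-18,10],[0,0,0,0,24,-55,10],[0,0,0,0,45,-100,10],[0.03,0.028,-0.13,-12,55,-97,10],[0.067,0.063,-0.3,-27,69,-92,10],[0.109,0.103,-0.485,-44,84,-86,10],[0.15,0.143,-0.67,-60,98,-81,10],[0.193,0.182,-0.86,-77,113,-75,10],[0.235,0.222,-1.045,-94,128,-69,10],[0.276,0.262,-1.23,-110,143,-64,10]])

```text
t: 7.82
eef_pos: [0.5178, 0.214, 0.1879]
tool_rot: [0.057, 0.344, 0.936, 0.048]
contact_force: [-0.3, 0.3, -0.2]
gripper_width: 0.212
grasp_force: 34.1
```

```bash
python3 - <<'E'
from h import *
p=np.load("rack.npy");print(bot.get_obs()["eef_pos"],bot.get_obs()["gripper_width"],row([.5388,.186,.19],Rdown(p[2]+np.pi/2)))
E
```

```text
[0.51784633 0.21402924 0.18787932] 0.2115590623302427 ([0.107, 0.106, -0.502], [-34.2, -7.6, -0.5])
```

Call:
jog_arm(motion=[[0.03,0.03,-0.15,-10,-2,0,10],[0.06,0.06,-0.3,-20,-4,0,10],[0.06,0.06,-0.3,-20,-4,0,10],[0.06,0.06,-0.3,-20,-4,0,10]])

```text
t: 8.32
eef_pos: [0.53, 0.1991, 0.189]
tool_rot: [0.027, 0.204, 0.978, 0.021]
contact_force: [-0.6, -0.3, -0.5]
gripper_width: 0.205
grasp_force: 34.1
```

```bash
python3 - <<'E'
from h import *
p=np.load("rack.npy");print(bot.get_obs()["eef_pos"],bot.get_obs()["gripper_width"],row([.5388,.186,.19],Rdown(p[2]+np.pi/2)))
E
```

```text
[0.5300362  0.19905158 0.18896626] 0.20471275175275389 ([0.048, 0.049, -0.21], [-13.3, -8.4, -0.9])
```

Call:
jog_arm(motion=[[0.024,0.025,-0.105,-7,-4,0,10],[0.048,0.049,-0.21,-13.3,-8.4,-0.9,10],[0.048,0.049,-0.21,-13.3,-8.4,-0.9,10],[0.048,0.049,-0.21,-13.3,-8.4,-0.9,10]])

```text
t: 8.82
eef_pos: [0.539, 0.1864, 0.1904]
tool_rot: [0.0, 0.1, 0.995, 0.0]
contact_force: [0.2, -0.5, -0.3]
gripper_width: 0.21
grasp_force: 34.2
```

```bash
cat > e.py <<'E'
from h import *
import sys
np.set_printoptions(precision=4,suppress=True)
p=np.load("rack.npy");o,R0=rt();print(o["eef_pos"],o["contact_force"],row([.5388,.186,.19],Rdown(p[2]+np.pi/2)))
def rpt(l):
    c,s=np.cos(p[2]),np.sin(p[2]);return np.array([p[0]+c*l[0]-s*l[1],p[1]+s*l[0]+c*l[1],l[2]])
dx=float(sys.argv[2]); I=[]
for n,(x0,y0) in(("scene",(245,150)),("top",(270,140))):
    c=bot.read_camera(n);im=cv2.cvtColor(c["pixels"],cv2.COLOR_RGB2BGR)[y0:y0+85,x0:x0+66];im=cv2.resize(im,None,fx=6,fy=6,interpolation=2)
    def ln(P,col):cv2.polylines(im,[np.array([((proj(u,c)-[x0,y0]+.5)*6) for u in P]).astype(int)],True,col,1)
    for v in(-.0095,.0095): ln([o["eef_pos"]+R0.apply([u+dx,v,w]) for u,w in((-.042,.075),(.042,.075),(.042,-.035),(-.042,-.035))],(255,100,0))
    for dy in(.026,-.026): ln([rpt((u,p[3]+dy,w)) for u,w in((.04,.02),(-.04,.02),(-.04,.078),(.04,.078))],(0,200,0))
    ln([rpt((u,v,.02)) for u,v in((.03,.115),(-.03,.115),(-.03,-.115),(.03,-.115))],(0,0,255))
    I.append(im)
cv2.imwrite(sys.argv[1],np.hstack(I))
E
python3 e.py pics/p1.png -0.0
```

```text
[0.539  0.1864 0.1904] [ 0.2108 -0.5019 -0.2765] ([0.0, 0.001, 0.001], [0.1, -0.4, 0.4])
```

View pics/p1.png

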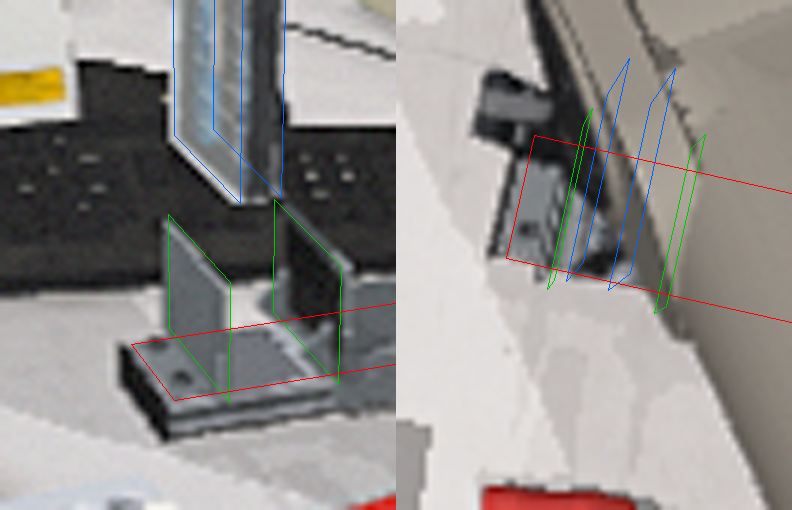

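Call:
jog_arm(motion=[[0,0,0,0,-3,0,10],[0,0,0,0,-3,30,10],[0,0,0,0,-3,60,10],[0,0,0,0,-3,85,10],[0,0,0,0,-3,90,10],[0,0,0,0,-3,90,10]])

```text
t: 9.68
eef_pos: [0.5395, 0.1828, 0.1011]
tool_rot: [0.001, 0.099, 0.995, -0.0]
contact_force: [0.1, 0.7, -0.6]
gripper_width: 0.208
grasp_force: 34.1
```

Call:
jog_arm(motion=[[0,0,0,0,0,2,10],[0,0,0,0,0,3,10],[0,0,0,0,0,4,10]])

```text
t: 10.05
eef_pos: [0.5396, 0.183, 0.0971]
tool_rot: [0.001, 0.099, 0.995, 0.0]
contact_force: [-0.6, -0.5, 2.3]
gripper_width: 0.21
grasp_force: 34.6
```

Call:
jog_arm(motion=[[0,0,0,0,0,1,10],[0,0,0,0,0,1,10],[0,0,0,0,0,1,10]])

```text
t: 10.42
eef_pos: [0.5398, 0.1833, 0.097]
tool_rot: [0.001, 0.099, 0.995, 0.0]
contact_force: [-2.2, -0.4, 8.0]
gripper_width: 0.207
grasp_force: 35.1
```

```bash
python3 e.py pics/p2.png 0.0
```

```text
[0.5398 0.1833 0.097 ] [-2.1967 -0.3955  7.9594] ([0.001, 0.002, 0.003], [1.4, 2.6, -93.0])
```

View pics/p2.png

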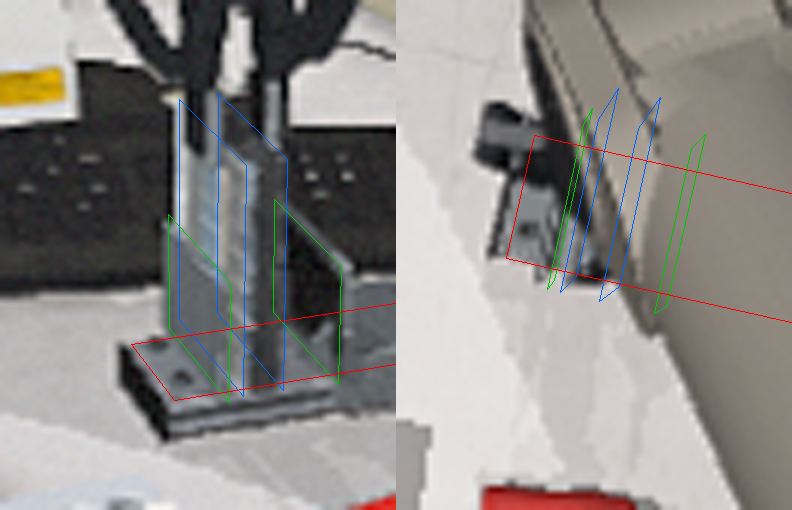

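Call:
jog_arm(motion=[[0,0,0,0,0,-0.7,10],[0,0,0,0,0,-0.7,20],[0,0,0,0,0,-0.7,24],[0,0,0,0,0,-0.7,30],[0,0,0,0,0,-0.7,36],[0,0,0,0,0,-0.7,42],[0,0,0,0,0,-0.7,42]])

```text
t: 11.4
eef_pos: [0.5393, 0.1829, 0.0964]
tool_rot: [0.0, 0.099, 0.995, -0.0]
contact_force: [-0.2, 0.3, 0.1]
gripper_width: 0.492
grasp_force: 0.0
```

Call:
jog_arm(motion=[[0,0,0,0,0,-10,42],[0,0,0,0,0,-40,42],[0,0,0,0,0,-90,42],[0,0,0,0,0,-100,42]])

```text
t: 11.9
eef_pos: [0.5414, 0.1836, 0.2006]
tool_rot: [0.003, 0.099, 0.995, 0.002]
contact_force: [0.1, 0.6, -0.1]
gripper_width: 0.488
grasp_force: 0.0
```

Call:
jog_arm(motion=[[0,0,0,0,-40,0,42],[0,0,0,0,-90,0,42],[0,0,0,1,-112,0,42],[0,0,0,1,-112,0,42],[0,0,0,1,-112,0,42]])

```text
t: 12.52
eef_pos: [0.5164, 0.0751, 0.1964]
tool_rot: [0.001, 0.098, 0.995, 0.0]
contact_force: [0.1, 0.4, 0.2]
gripper_width: 0.494
grasp_force: 0.0
```

```bash
python3 - <<'E'
from h import *
np.set_printoptions(precision=4,suppress=True)
p=np.load("rack.npy");c_,s_=np.cos(p[2]),np.sin(p[2])
rpt=lambda l:np.array([p[0]+c_*l[0]-s_*l[1],p[1]+s_*l[0]+c_*l[1],l[2]])
A={"case_mid":(0,p[3]+.0095,.075),"case_top":(0,p[3]+.0095,.13),"fixed_face":(0,p[3]+.026,.02),"moving_face":(0,p[3]-.026,.02),"knob_grip":(0,p[3]-.101,.063),"slot":(0,p[3],.02)}
for i in range(2):
  for n in("scene","top"):
    c=bot.read_camera(n)
    for k,l in A.items():
        r=bot.tip_of(k,c)
        for x in r[:1]: 
            w=atz(x["xy"],c,l[2])-rpt((0,0,0));print(n,k,round(x["score"],2),"rack xy mm",np.round([1e3*(c_*w[0]+s_*w[1])-l[0]*1e3,1e3*(-s_*w[0]+c_*w[1])-l[1]*1e3],1))
  cv2.imwrite(f"pics/{n}k.png",cv2.cvtColor(c["pixels"],cv2.COLOR_RGB2BGR))
print(bot.get_obs()["eef_pos"],rpt(A["knob_grip"]))
E
```

```text
scene case_mid 0.67 rack xy mm [16.   0.6]
scene case_top 0.6 rack xy mm [5.6 6.7]
scene fixed_face 0.81 rack xy mm [-3.2 -4.2]
scene moving_face 0.73 rack xy mm [-5.5 -1.2]
scene knob_grip 0.47 rack xy mm [ 8.7 -4.8]
scene slot 0.57 rack xy mm [ 3.6 -8.8]
top case_mid 0.57 rack xy mm [16.9 12. ]
top case_top 0.88 rack xy mm [11.1 -4.1]
top fixed_face 0.59 rack xy mm [ 21.6 -24.7]
top moving_face 0.74 rack xy mm [11.3 -2.2]
top knob_grip 0.6 rack xy mm [-1.1 -0.2]
top slot 0.64 rack xy mm [-3.5  2.4]
scene case_mid 0.69 rack xy mm [12.  -0.5]
scene case_top 0.92 rack xy mm [15.4  2. ]
scene fixed_face 0.67 rack xy mm [ 8.4 -8.2]
scene moving_face 0.65 rack xy mm [-2.1 -8.5]
scene knob_grip 0.63 rack xy mm [17.7 -2.6]
scene slot 0.68 rack xy mm [ 12.3 -10.6]
top case_mid 0.59 rack xy mm [14.2  3. ]
top case_top 0.66 rack xy mm [9.6 4.9]
top fixed_face 0.74 rack xy mm [ 0.9 -0.5]
top moving_face 0.61 rack xy mm [1.1 3. ]
top knob_grip 0.62 rack xy mm [0.1 4.3]
top slot 0.81 rack xy mm [-10.1  -5.7]
[0.5161 0.0733 0.1964] [0.5161 0.0747 0.063 ]
```

```bash
python3 - <<'E'
from h import *
p=np.load("rack.npy");c_,s_=np.cos(p[2]),np.sin(p[2])
rpt=lambda l:np.array([p[0]+c_*l[0]-s_*l[1],p[1]+s_*l[0]+c_*l[1],l[2]])
yc=1e-3*(-s_*(.5393-p[0])+c_*(.1829-p[1]))*1e3;xc=c_*(.5393-p[0])+s_*(.1829-p[1]);print(xc,yc-p[3])
I=[]
for n,(x0,y0) in(("scene",(255,155)),("top",(280,145))):
    c=bot.read_camera(n);im=cv2.cvtColor(c["pixels"],cv2.COLOR_RGB2BGR)[y0:y0+75,x0:x0+50];im=cv2.resize(im,None,fx=8,fy=8,interpolation=2)
    J=im.copy()
    def ln(P,col):cv2.polylines(im,[np.array([((proj(u,c)-[x0,y0]+.5)*8) for u in P]).astype(int)],True,col,1)
    for v in(-.0095,.0095): ln([rpt((xc+u,yc+v,w)) for u,w in((-.042,.02),(.042,.02),(.042,.13),(-.042,.13))],(255,100,0))
    ln([rpt((u,v,.02)) for u,v in((.03,.115),(-.03,.115),(-.03,-.115),(.03,-.115))],(0,0,255))
    I+=[im] 
cv2.imwrite("pics/q.png",np.hstack(I))
E
```

```text
0.0011231613656259212 0.009621590055023527
```

View pics/q.png

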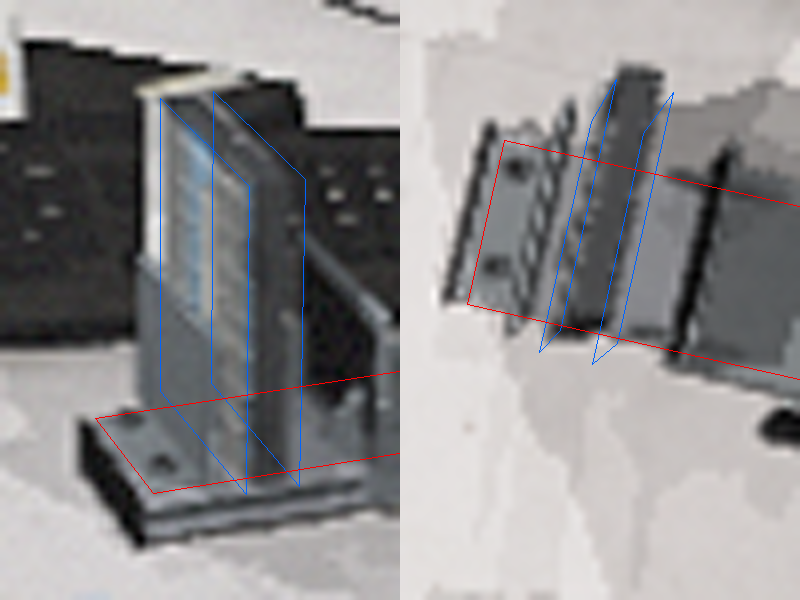

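```bash
python3 - <<'E'
from h import *
p=np.load("rack.npy");c_,s_=np.cos(p[2]),np.sin(p[2])
c=bot.read_camera("top")
def f(X,Y,z):
    w=atz([280+(X-400)/8-.5,145+Y/8-.5],c,z)-[p[0],p[1],0];return np.round([1e3*(c_*w[0]+s_*w[1]),1e3*(-s_*w[0]+c_*w[1]-p[3])],1)
for a in((730,148,.078),(680,360,.078),(572,100,.078),(513,332,.078),(620,68,.13),(660,72,.13),(560,332,.13),(605,332,.13)):print(a,f(*a))
im=cv2.cvtColor(c["pixels"],cv2.COLOR_RGB2GRAY)
print("case column profile");
for t in np.arange(-.060,.061,.004):
    pass
# profile along the case top line (rack y offset 9.6) and along moving/fixed plates
for y,z in((.0096,.13),(.0066,.13),(-.027,.078),(.027,.078)):
    v=[]
    for u in np.arange(-60,62,3)*1e-3:
        P=np.array([p[0]+c_*u-s_*(p[3]+y),p[1]+s_*u+c_*(p[3]+y),z]);x=proj(P,c);v.append(int(cv2.getRectSubPix(im,(1,1),tuple(map(float,x)))[0,0]))
    print(y,v)
E
```

```text
(730, 148, 0.078) [ 36.7 -25.9]
(680, 360, 0.078) [-37.3 -25. ]
(572, 100, 0.078) [40.9 29.9]
(513, 332, 0.078) [-40.5  32.1]
(620, 68, 0.13) [47.1 19. ]
(660, 72, 0.13) [48.7  6. ]
(560, 332, 0.13) [-41.3  19.2]
(605, 332, 0.13) [-38.   5.]
case column profile
0.0096 [192, 192, 192, 193, 196, 201, 144, 72, 37, 61, 74, 74, 78, 75, 75, 72, 75, 75, 72, 73, 77, 74, 73, 68, 81, 76, 71, 73, 77, 74, 74, 73, 82, 76, 73, 63, 95, 173, 198, 200, 198]
0.0066 [191, 192, 194, 193, 195, 196, 199, 134, 61, 64, 73, 72, 81, 71, 72, 75, 72, 73, 69, 74, 80, 70, 76, 74, 80, 65, 66, 81, 82, 73, 78, 78, 101, 89, 81, 86, 112, 188, 199, 200, 198]
-0.027 [196, 195, 194, 191, 190, 193, 140, 98, 94, 84, 109, 143, 102, 66, 75, 82, 59, 55, 73, 78, 57, 48, 69, 70, 51, 51, 68, 65, 49, 44, 50, 55, 76, 106, 127, 133, 135, 133, 134, 142, 194]
0.027 [219, 207, 197, 195, 194, 193, 195, 190, 165, 107, 103, 108, 110, 106, 105, 109, 110, 96, 104, 103, 113, 98, 97, 99, 110, 114, 94, 96, 107, 136, 109, 117, 138, 184, 199, 202, 204, 200, 201, 202, 202]
```

Call:
jog_arm(motion=[[0,0,0,0,50,0,42],[0,0,0,-1,100,0,42],[0,0,0,-1,112,0,42],[0,0,0,-1,112,0,42],[0,0,0,-1,112,50,42],[0,0,0,-1,112,90,42],[0,0,0,-1,112,99,42],[0,0,0,-1,112,99,42]])

```text
t: 15.08
eef_pos: [0.5396, 0.1817, 0.0979]
tool_rot: [0.0, 0.1, 0.995, -0.0]
contact_force: [0.2, 0.2, -0.5]
gripper_width: 0.486
grasp_force: 0.0
```

Call:
jog_arm(motion=[[0,0,0,0,0,0,30],[0,0,0,0,0,0,22],[0,0,0,0,0,0,16],[0,0,0,0,0,0,10],[0,0,0,0,0,0,10],[0,0,0,0,0,-4,10],[0,0,0,4,0,-4,10],[0,0,0,8,0,-4,10],[0,0,0,8,0,-4,10]], grip_force=30)

```text
t: 16.2
eef_pos: [0.5307, 0.1845, 0.1011]
tool_rot: [0.0, 0.099, 0.995, -0.0]
contact_force: [0.3, 0.5, -0.8]
gripper_width: 0.208
grasp_force: 29.6
```

Call:
jog_arm(motion=[[0,0,0,0,0,2.5,10],[0,0,0,0,0,3.5,10],[0,0,0,0,0,4,10],[0,0,0,0,0,4,10]])

```text
t: 16.7
eef_pos: [0.5319, 0.185, 0.0988]
tool_rot: [0.001, 0.099, 0.995, 0.0]
contact_force: [-4.2, 0.3, 13.2]
gripper_width: 0.212
grasp_force: 31.1
```

Call:
jog_arm(motion=[[0,0,0,0,0,-1.2,10],[0,0,0,0,0,-1.2,20],[0,0,0,0,0,-1.2,24],[0,0,0,0,0,-1.2,30],[0,0,0,0,0,-1.2,36],[0,0,0,0,0,-1.2,42],[0,0,0,0,0,-1.2,42]])

```text
t: 17.58
eef_pos: [0.5315, 0.1845, 0.0986]
tool_rot: [0.0, 0.099, 0.995, -0.0]
contact_force: [-0.5, 0.5, -0.4]
gripper_width: 0.496
grasp_force: 0.0
```

Call:
jog_arm(motion=[[0,0,0,0,0,-10,42],[0,0,0,0,0,-40,42],[0,0,0,0,0,-95,42],[0,0,0,-7,-50,-100,42],[0,0,0,-7,-100,-100,42],[0,0,0,-7,-113,-100,42],[0,0,0,-7,-113,-100,42],[0,0,0,-7,-113,-100,42]])

```text
t: 18.58
eef_pos: [0.5162, 0.0742, 0.1988]
tool_rot: [0.001, 0.098, 0.995, 0.0]
contact_force: [-0.1, -0.1, -1.0]
gripper_width: 0.493
grasp_force: 0.0
```

```bash
cat > k.py <<'E'
from h import *
p=np.load("rack.npy");c_,s_=np.cos(p[2]),np.sin(p[2])
c=bot.read_camera("top");im=cv2.cvtColor(c["pixels"],cv2.COLOR_RGB2GRAY)
def at(u,y,z):
    P=np.array([p[0]+c_*u-s_*(p[3]+y),p[1]+s_*u+c_*(p[3]+y),z]);return int(cv2.getRectSubPix(im,(1,1),tuple(map(float,proj(P,c))))[0,0])
for y in(.0096,.0116): print("along x -60..60 at y",y,[at(u*1e-3,y,.13) for u in range(-60,62,3)])
for u in(-25,0,25): print("along y -40..40 at x",u,[at(u*1e-3,v*1e-3,.13) for v in range(-20,41,2)])
o=bot.get_obs();w=o["eef_pos"]-[p[0],p[1],0];print(o["eef_pos"],"rack mm",np.round([1e3*(c_*w[0]+s_*w[1]),1e3*(-s_*w[0]+c_*w[1]-p[3])],1),o["t"])
E
python3 k.py
```

```text
along x -60..60 at y 0.0096 [192, 192, 196, 152, 69, 37, 61, 77, 75, 74, 76, 75, 73, 74, 76, 72, 73, 74, 73, 74, 74, 74, 72, 72, 72, 73, 75, 75, 74, 76, 75, 78, 72, 74, 190, 202, 199, 196, 199, 199, 198]
along x -60..60 at y 0.0116 [193, 195, 199, 130, 39, 23, 59, 75, 76, 74, 75, 75, 74, 73, 75, 73, 73, 73, 73, 74, 74, 76, 73, 73, 72, 72, 75, 76, 75, 77, 75, 75, 71, 94, 180, 200, 199, 196, 200, 199, 199]
along y -40..40 at x -25 [21, 23, 72, 119, 139, 137, 137, 136, 135, 135, 136, 127, 97, 62, 72, 73, 74, 76, 78, 91, 103, 113, 104, 130, 124, 89, 63, 100, 114, 112, 90]
along y -40..40 at x 0 [26, 40, 92, 118, 127, 125, 127, 131, 134, 137, 135, 118, 90, 65, 72, 74, 74, 73, 78, 88, 106, 136, 142, 140, 120, 82, 90, 90, 95, 133, 134]
along y -40..40 at x 25 [30, 77, 117, 134, 137, 135, 135, 134, 135, 136, 135, 117, 89, 70, 73, 74, 75, 78, 77, 68, 78, 140, 165, 181, 164, 80, 120, 135, 150, 209, 199]
[0.51617559 0.07419669 0.19861771] rack mm [   0.2 -101.5] 18.625
```

Call:
jog_arm(motion=[[0,0,0,0,0,40,50],[0,0,0,0,0,90,50],[0,0,0,0,0,120,50],[0,0,0,0,0,135,50],[0,0,0,0,0,145,50],[0,0,0,0,0,153,50],[0,0,0,0,0,153,50]])

```text
t: 19.5
eef_pos: [0.5162, 0.0724, 0.0457]
tool_rot: [0.001, 0.099, 0.995, -0.0]
contact_force: [0.2, -0.3, 0.3]
gripper_width: 0.585
grasp_force: 0.0
```

Call:
jog_arm(motion=[[0,0,0,0,0,0,40],[0,0,0,0,0,0,34],[0,0,0,0,0,0,31],[0,0,0,0,0,0,29],[0,0,0,0,0,0,27],[0,0,0,0,0,0,25],[0,0,0,0,0,0,22]], grip_force=25)

```text
t: 20.38
eef_pos: [0.5168, 0.0735, 0.0461]
tool_rot: [0.001, 0.099, 0.995, 0.001]
contact_force: [-0.3, 5.4, 6.0]
gripper_width: 0.288
grasp_force: 24.2
```

Call:
jog_arm(motion=[[0,0,0,0,1,0,20],[0,0,0,0,1,-4,20],[0,0,0,0,1,-8,20],[0,0,0,0,1,-11.5,20],[0,0,0,0,1,-11.5,20],[0,0,0,0,1,-11.5,20]], grip_force=45)

```text
t: 21.12
eef_pos: [0.5163, 0.0727, 0.0569]
tool_rot: [0.0, 0.099, 0.995, -0.0]
contact_force: [2.8, 1.4, -5.6]
gripper_width: 0.271
grasp_force: 44.5
```

Call:
jog_arm(motion=[[0,0,0,0,0,-0.8,20],[0,0,0,0,4,-0.8,20],[0,0,0,0,8,-0.8,20],[0,0,0,0,11,-0.8,20],[0,0,0,0,11,-0.8,20]])

```text
t: 21.75
eef_pos: [0.5186, 0.0838, 0.0578]
tool_rot: [0.001, 0.099, 0.995, -0.0]
contact_force: [3.8, -1.6, -6.0]
gripper_width: 0.269
grasp_force: 44.5
```

Call:
jog_arm(motion=[[0,0,0,-0.5,4,0,20],[0,0,0,-0.5,8,0,20],[0,0,0,-0.5,12,0,20],[0,0,0,-0.5,15,0,20],[0,0,0,-0.5,18,0,20],[0,0,0,-0.5,18,0,20],[0,0,0,-0.5,18,0,20]])

```text
t: 22.62
eef_pos: [0.5227, 0.1022, 0.058]
tool_rot: [0.001, 0.099, 0.995, 0.0]
contact_force: [3.9, -0.9, -6.1]
gripper_width: 0.273
grasp_force: 44.5
```

Now at 30 mm of travel; lower the pin.

Call:
jog_arm(motion=[[0,0,0,0,0,3,20],[0,0,0,0,0,6,20],[0,0,0,0,0,9,20],[0,0,0,0,0,11,20],[0,0,0,0,0,11,20]])

```text
t: 23.25
eef_pos: [0.5229, 0.1029, 0.0469]
tool_rot: [0.001, 0.099, 0.995, 0.001]
contact_force: [4.0, 4.0, -4.4]
gripper_width: 0.27
grasp_force: 44.8
```

Call:
jog_arm(motion=[[0,0,0,0,0,0.5,20],[0,0,0,0,0,1.2,20],[0,0,0,0,0,1.2,20],[0,0,0,0,0,1.2,20]])

```text
t: 23.75
eef_pos: [0.5231, 0.1029, 0.0464]
tool_rot: [0.001, 0.099, 0.995, 0.001]
contact_force: [2.5, 4.7, 5.2]
gripper_width: 0.275
grasp_force: 46.0
```

Call:
jog_arm(motion=[[0,0,0,0,1,0.3,20],[0,0,0,0,1,0.3,20],[0,0,0,0,1,0.3,20],[0,0,0,0,1,0.3,20]])

```text
t: 24.25
eef_pos: [0.5232, 0.103, 0.0463]
tool_rot: [0.001, 0.099, 0.995, 0.0]
contact_force: [0.6, 2.2, 9.0]
gripper_width: 0.271
grasp_force: 46.4
```

```bash
python3 k.py; python3 - <<'E'
from h import *
for n in("scene","top"):
    c=bot.read_camera(n)
    for k in("case_mid","case_top","knob_grip"):
        for r in bot.tip_of(k,c)[:1]: print(n,k,r, proj({"case_mid":[.5315,.187,.075],"case_top":[.5315,.187,.13],"knob_grip":[.5221,.104,.063]}[k],c))
E
```

```text
along x -60..60 at y 0.0096 [196, 195, 199, 169, 102, 47, 63, 81, 78, 76, 77, 78, 75, 78, 77, 75, 75, 75, 75, 78, 76, 77, 75, 75, 74, 75, 76, 77, 76, 77, 77, 78, 73, 80, 193, 205, 203, 200, 203, 203, 202]
along x -60..60 at y 0.0116 [197, 198, 202, 137, 48, 28, 61, 76, 77, 77, 77, 77, 75, 75, 76, 75, 75, 75, 75, 75, 76, 77, 75, 74, 74, 75, 76, 77, 76, 78, 77, 77, 75, 100, 182, 204, 204, 200, 204, 203, 203]
along y -40..40 at x -25 [95, 94, 94, 94, 94, 94, 94, 95, 96, 97, 94, 84, 77, 76, 76, 76, 76, 77, 81, 93, 90, 87, 86, 120, 122, 90, 65, 103, 116, 114, 93]
along y -40..40 at x 0 [32, 53, 59, 62, 62, 58, 88, 95, 93, 92, 89, 76, 71, 75, 76, 76, 76, 76, 77, 78, 96, 141, 145, 143, 123, 85, 92, 92, 97, 135, 138]
along y -40..40 at x 25 [109, 119, 122, 120, 111, 101, 112, 117, 118, 113, 98, 90, 78, 70, 74, 76, 76, 77, 70, 61, 73, 131, 171, 190, 170, 81, 122, 138, 153, 213, 203]
[0.52308235 0.10295295 0.046296  ] rack mm [  1.2 -72. ] 24.3
scene case_mid {'xy': [284.6, 191.7], 'score': 0.65} [283.44860773 192.11692685]
scene case_top {'xy': [282.2, 172.7], 'score': 0.82} [283.61042327 172.90690788]
scene knob_grip {'xy': [309.5, 187.3], 'score': 0.42} [310.95200045 190.90434175]
top case_mid {'xy': [302.0, 169.0], 'score': 0.85} [303.44318947 175.82028499]
top case_top {'xy': [304.5, 173.3], 'score': 0.86} [305.03997747 173.91083284]
top knob_grip {'xy': [313.3, 227.1], 'score': 0.6} [333.35963757 180.26337269]
```

```bash
python3 -c "
from station import bot
print(bot.hand_in())"
```

```text
the job is handed in; nothing more can be done
None
```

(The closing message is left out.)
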